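Draw the drop bolt and open the second leaf of the coil locker

ROBOT

A 6-joint arm with a two-finger parallel gripper is mounted at the origin on the work surface. World frame = base frame: x ahead of the robot, y to its left, z up, the work surface at z = 0. Lengths are in m, angles in rad, forces in N, time in s.
With the tool pointing down it reaches from about 0.35 to 0.85 m from the base axis. Payload 8.1 kg.
Tool frame: the origin (TCP) lies at the centre of the arm's flange, where the gripper is bolted on; the fingertips stand 186 mm ahead of it and the grasp point (between the pads) lies 167 mm ahead of it; z points along the fingers, y is the line along which they close (so a half turn about z gives the same grasp; the last joint's range is limited). The gripper opens to 93 mm and grips with 3 to 60 N. Pads are 15 mm wide; open, the fingers measure 128 mm over their backs; the gripper's body (75 mm by 188 mm) begins 65 mm behind the grasp point.
Start: joints at [-1.399, 0.13, 1.488, -0, 1.523, -0.085], TCP at [0.152, -0.58, 0.405] pointing down, gripper open.
Joint ranges: [-2.96, 2.96], [-0.89, 2.26], [0.02, 2.5], [-1.34, 4.48], [0, 2.73], [-2.66, 2.66]. Speed limits (rad/s): [2.39, 2.39, 2.79, 3.14, 3.14, 3.14].

INTERFACE

Orientations are given as a rotation vector (axis times angle).
In Python, from plant import robot gives the robot as it stands.
- The arm moves only by the tool apply_moves, never from a script. Its argument "series" is a list of rows, each a list of 2 entries, a list of its own where there are three numbers: the shift along the tool's x, y, z in mm, then the turn, a rotation vector about the tool's x, y, z in rad. A call has 1 to 12 rows; each row shifts and turns the commanded pose from where the row before left it, along the tool's axes as they then stand; what a row does not reach is not made up. A row lasts 1/12 s, in which the tool goes at most 41.7 mm and 7.16 degrees, less where a joint would pass 70% of its speed; a pose out of reach is approached as far as the arm can. A call is refused whole if a number of a shift passes 41.7 or a number of a turn 0.125, either way. A call with a gripper value outside its range is refused whole. "claw" is the opening, from 0 (shut) to 1 (fully open), set as the call begins (left out, the last holds). The fingers move at their own pace and stop on an object; "newtons" is the grip in N (left out, the last holds). Time passes only in rows, so rows that do not move let the fingers close. It gives the time, the measured TCP pose, the force, the opening and the grip force at its end, in the units of the state.
- robot.read_state(): the state, without advancing time (a new reading comes with each control period).
- robot.read_camera(name): name is "side" or "top"; returns (picture, depth): 420x560x3 uint8, blue, green, red; 420x560 float32, m along the optical axis (not along the pixel's ray), 0 where there is no reading.
- robot.calibration(name): a dict with "fx", "fy", "cx", "cy" (pixels), "D" ([k1, k2, p1, p2, k3] as OpenCV has them; the pictures are not rectified), "extrinsics" (4x4, takes a point from world to camera coordinates). Camera axes: x right, y down, z forward; pixel columns grow to the right and rows downward; lengths in m; the calibration is good to about 2 mm. A picture is of the moment at which its call begins. calibration takes no time and is no camera call.
- robot.close_job(): hands the job in; it is judged then, once.
The state is a dict: "t": time; "q": joint angles; "dq": joint speeds; "joint_torque": joint torques, N m; "tool_pos": TCP position; "orientation": TCP orientation; "force": force on the tool from outside, world axes, zero at the start; "wrist_torque": the same for the moment, N m; "opening": finger opening in m; "gripper_force": force on a finger pad.
Only numpy, scipy, OpenCV 4.12 (cv2) and the standard library are available. Lean on these libraries where they do the work, as an engineer would, in place of code of your own. Each camera call takes 0.05 s, during which the arm holds its last target. There are 200 camera calls.

TASK

One leaf of the small two-door coil locker already stands open; the other is held shut by the drop bolt near its free edge. With the leaf still shut, draw that bolt up by its round knob until it is well clear of its socket, then swing the leaf wide open, about square to the locker's front. Leave the bolt up, the leaf open, and the coil on the locker's roof undisturbed.

Things in the scene. Friction and masses are not known exactly. Their poses are not given: they have to be found in the camera images.
- bolt_knob (a point): Grip point: centre of the round plain steel knob (26 mm diameter, 26 mm high, axis upright) on top of the shut leaf's drop bolt; it rises and swings with them. 241 mm above the table with the bolt down. Under the knob only the 10 mm rod, 28 mm of it bare above the leaf's top edge. The leaf has no other handle: the knob also serves to pull it.
- leaf_hinge (a point): Point on the bolted leaf's upright hinge line, 200 mm above the table; fixed to the locker, does not turn with the leaf. z up; x from the front straight into the locker; y along the front from this hinge to the other leaf. Leaf shut and bolt down: the knob is at x -19, y 143, z 41 mm in this frame. The leaf swings out to -x, counter-clockwise seen from above.
- bolt (a joint): Lift of the drop bolt in m: 0 down, 0.036 fully up. Its tip sits 16 mm deep in the socket of a small steel keeper block on the sill (2 mm play all round), so the leaf cannot open before the bolt is up by more than 16 mm. It weighs 150 g, slides with about 5 N of friction and stays at whatever height it is left.
- passive_leaf (a joint): Opening of the bolted leaf in rad: 0 shut, 1.57 square to the front, stop at 1.9. Grey steel leaf, 168 mm wide, 16 mm thick, about 0.6 kg; the bolt runs down its outer face, 25 mm from the free edge. Light hinge (under 0.1 N m of friction); it stays where it is left.
- locker: Grey painted locker, fixed to the bench, 220 deep, 340 wide, 200 mm high with a flat roof; origin at the centre of its underside, x to its back, y to its left, z up; the front faces -x, roughly the robot. The bolted leaf hangs at the -y front corner. The other leaf, same size with an upright bar handle, stands 80 to 105 degrees open at the +y corner.
- roof_coil: Bystander to leave alone: copper-banded coil bobbin, 54 mm diameter, 45 mm high, 120 g, standing loose on the back half of the locker's roof; origin at the centre of its underside.

How it is judged:
On the way, in this order (a step that is already met when the one before it is completed fails the run):
1. the bolt is drawn up by at least 20 mm while the leaf is still shut (within 0.1 rad) (value of joint bolt above 0.02 m and value of joint passive_leaf below 0.1 rad), for 0.1 s.
2. the leaf is swung open by more than 1.05 rad (60 degrees) (value of joint passive_leaf above 1.05 rad), for 0.2 s.
At the end, for the whole second after the job is handed in: The leaf stands open by more than 1.05 rad (60 degrees) and at rest, the bolt is left up by more than 18 mm, and the coil on the roof is within 30 mm of where it started (value of joint passive_leaf above 1.05 rad and value of joint bolt above 0.018 m and velocity of joint passive_leaf between -0.05 and 0.05 rad/s and distance of roof_coil from where it was at the start of the episode below 0.03 m); the robot touches nothing.
It fails at once if the coil on the roof is shifted by more than 30 mm (distance of roof_coil from where it was at the start of the episode above 0.03 m).
It also fails if it takes over 38 s, if anything falls off the work surface, if the arm or the gripper's body presses on something with over 40 N, if the wrist force passes 120 N, or if a joint passes its speed limit or range.

## Working session

There is one attempt and no reset: what is moved stays moved. The work goes in short steps, Python scripts to look and compute and a tool call to move; the robot and the scene stay as the last step left them, time stands still between calls to the robot, and variables do not carry over. Pictures are saved under pics/ and viewed, at most 10 in all, crops included, and the job is handed in when it is done.

Besides the shell and the picture viewer there is one more tool, called after ">>>" by a JSON object that holds its "op" and its "data", one argument or row to a line. apply_moves: Moves the arm, as the interface text tells. Its arguments: {"type":"object","properties":{"series":{"type":"array"},"claw":{"type":"number"},"newtons":{"type":"number"}},"required":["series"]}

```bash
mkdir -p pics
cat > h.py <<'E'
import numpy as np, cv2
from plant import robot
from scipy.spatial.transform import Rotation as R
def pts(name, depth, px):
    c=robot.calibration(name); K=np.array([[c['fx'],0,c['cx']],[0,c['fy'],c['cy']],[0,0,1]])
    px=np.array(px,float).reshape(-1,1,2)
    n=cv2.undistortPoints(px,K,np.array(c['D'])).reshape(-1,2)
    d=np.array([depth[int(p[0,1]),int(p[0,0])] for p in px])
    P=np.c_[n*d[:,None],d,np.ones(len(d))]
    return (np.linalg.inv(np.array(c['extrinsics']))@P.T).T[:,:3]
def cloud(name,depth):
    v,u=np.nonzero(depth>0); return np.c_[u,v],pts(name,depth,np.c_[u,v])
E
python3 - <<'E'
from h import *
s=robot.read_state(); print(s)
for n in('side','top'):
    im,d=robot.read_camera(n); cv2.imwrite(f'pics/{n}0.png',im); np.save(n+'0.npy',d)
    E=np.linalg.inv(np.array(robot.calibration(n)['extrinsics'])); print(n,E.round(3).tolist())
    px,P=cloud(n,d); m=(P[:,2]>.228)&(P[:,2]<.262)&(P[:,0]>.2); print(m.sum(), P[m].mean(0) if m.any() else'')
E
```

```text
{'t': 0.0, 'q': array([-1.39941228e+00,  1.31142894e-01,  1.48926796e+00,  1.53919125e-05,
        1.52299958e+00, -8.53938080e-02]), 'dq': array([ 1.45395729e-04, -4.71968561e-04, -1.27107044e-03, -3.27470569e-04,
       -1.20907412e-04,  8.75668454e-05]), 'joint_torque': array([ 1.13064016e-03, -5.59837282e+01, -4.91753626e+01,  7.67898420e-02,
        3.52476630e-02, -1.01330422e-04]), 'tool_pos': array([ 0.15236825, -0.58009513,  0.40370427]), 'orientation': array([-3.11393398e+00, -4.02004733e-01,  9.85450525e-05]), 'force': array([ 0.48373577, -0.52381826, -0.19725982]), 'wrist_torque': array([ 0.03624254, -0.05241811, -0.00398208]), 'gripper_force': 0.0, 'opening': 0.09334099597970087}
side [[-0.843, -0.501, 0.195, 0.57], [-0.538, 0.786, -0.305, 0.17], [-0.001, -0.362, -0.932, 0.794], [0.0, 0.0, 0.0, 1.0]]
948 [0.71440067 0.04290072 0.24389798]
top [[-0.018, -0.999, 0.033, 0.654], [-0.999, 0.019, 0.03, -0.039], [-0.031, -0.033, -0.999, 0.822], [0.0, 0.0, 0.0, 1.0]]
866 [0.71736741 0.04228632 0.24410853]
```

View pics/side0.png

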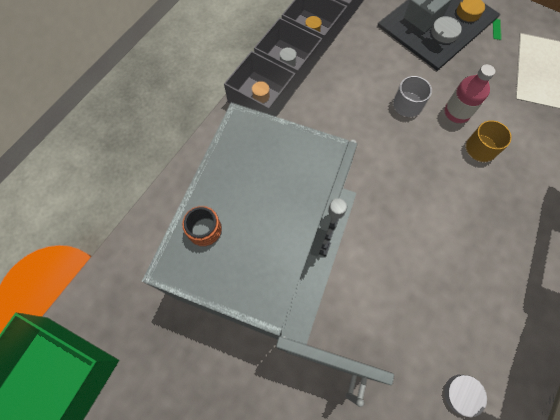

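View pics/top0.png

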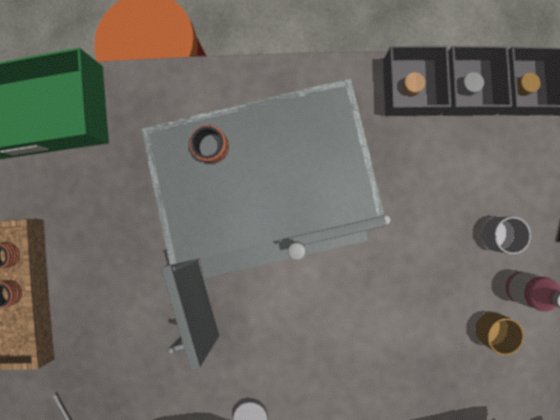

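The side view shows the knob at about (338,206), the coil at (202,226) and the open leaf at the bottom. In the top view the knob is at (297,251), the shut leaf's hinge corner is near (387,220), and the coil is at (208,143).

Run:
```python
from h import *
for n,(u0,v0) in(('side',(338,206)),('top',(297,251))):
    d=np.load(n+'0.npy'); px,P=cloud(n,d)
    m=(abs(px-[u0,v0]).max(1)<14)&(P[:,2]>.238); print(n,m.sum(),P[m].mean(0).round(4),P[m].min(0).round(4),P[m].max(0).round(4))
    m=(P[:,2]>.190)&(P[:,2]<.212)&(P[:,0]>.55)
    r=P[m][:,:2].astype(np.float32)
    # roof edge points
    c,(w,h),a=cv2.minAreaRect(r); print('rect',c,w,h,a); print(cv2.boxPoints((c,(w,h),a)).round(3).tolist())
d=np.load('top0.npy')
uv=[(387,220),(372,222),(350,229),(300,236),(282,241),(383,212),(350,83),(145,130),(172,258),(195,365),(215,340)]
for a,b in zip(uv,pts('top',d,uv)):print(a,b.round(3))
```

```text
side 275 [ 0.6069 -0.0433  0.2524] [ 0.5948 -0.0578  0.239 ] [ 0.62   -0.0331  0.2576]
rect (0.7152856588363647, 0.011269256472587585) 0.25617554783821106 0.363458514213562 14.178816795349121
[[0.546999990940094, 0.15600000321865082], [0.6359999775886536, -0.19599999487400055], [0.8840000033378601, -0.1340000033378601], [0.7950000166893005, 0.21899999678134918]]
top 263 [ 0.6084 -0.0454  0.2528] [ 0.5959 -0.0573  0.2401] [ 0.6201 -0.0331  0.2553]
rect (0.7154775857925415, 0.013390466570854187) 0.2565050423145294 0.36444365978240967 14.429734230041504
[[0.5460000038146973, 0.15800000727176666], [0.6370000243186951, -0.19499999284744263], [0.8849999904632568, -0.13099999725818634], [0.7940000295639038, 0.22200000286102295]]
(387, 220) [ 0.648 -0.188  0.189]
(372, 222) [ 0.645 -0.163  0.198]
(350, 229) [ 0.635 -0.128  0.2  ]
(300, 236) [ 0.626 -0.052  0.2  ]
(282, 241) [ 0.619 -0.024  0.199]
(383, 212) [ 0.66  -0.18   0.199]
(350, 83) [ 0.863 -0.135  0.199]
(145, 130) [0.798 0.191 0.198]
(172, 258) [0.595 0.148 0.198]
(195, 365) [0.427 0.115 0.199]
(215, 340) [0.426 0.11  0.062]
```

Run:
```python
import cv2
im=cv2.imread('pics/top0.png')[190:290,255:405]; cv2.imwrite('pics/c1.png',cv2.resize(im,None,fx=5,fy=5,interpolation=cv2.INTER_CUBIC))
```

```text
(no output)
```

View pics/c1.png

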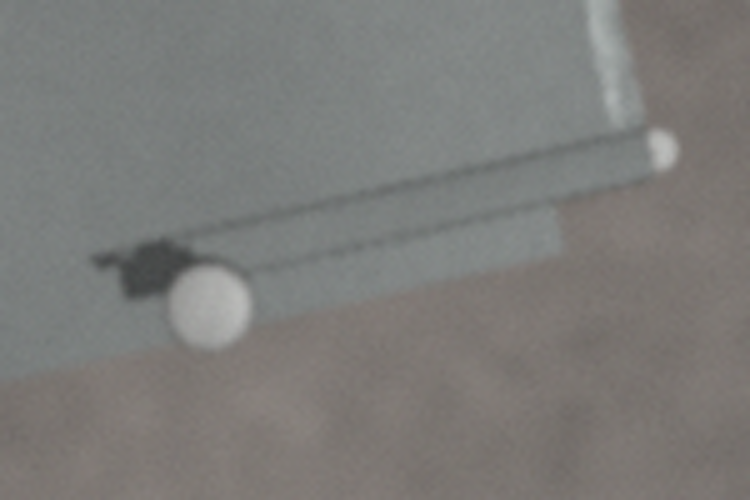

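The crop shows the round knob at about (297,251), just in front of the leaf, and the hinge pin at (387,220). The leaf is yawed about 0.20 rad. First I rise and turn so the fingers close along the opening direction.

>>> {"op": "apply_moves", "data": {
  "series": [
    [[0,0,-10],[0,0,-0.12]],
    [[0,0,-10],[0,0,-0.12]],
    [[0,0,-10],[0,0,-0.12]],
    [[0,0,-10],[0,0,-0.12]],
    [[0,0,-10],[0,0,-0.12]],
    [[0,0,-10],[0,0,-0.12]],
    [[0,0,-10],[0,0,-0.12]],
    [[0,0,-10],[0,0,-0.12]],
    [[0,0,-10],[0,0,-0.12]],
    [[0,0,-10],[0,0,-0.12]],
    [[0,0,-10],[0,0,-0.12]],
    [[0,0,-10],[0,0,-0.12]]
  ],
  "claw": 1
}}

```text
t: 1.1
tool_pos: [0.1524, -0.5803, 0.5246]
orientation: [-2.07, -2.362, -0.001]
force: [-0.7, 0.4, 0.6]
opening: 0.093
gripper_force: 0.0
```

>>> {"op": "apply_moves", "data": {
  "series": [
    [[0,0,0],[0,0,-0.11]],
    [[0,0,0],[0,0,-0.1]],
    [[0,0,0],[0,0,0]]
  ]
}}

```text
t: 1.35
tool_pos: [0.1524, -0.5803, 0.5244]
orientation: [-1.812, -2.566, -0.001]
force: [-0.6, 0.3, 0.7]
opening: 0.093
gripper_force: 0.0
```

```bash
cat > d.py <<'E'
from h import *
import sys
s=robot.read_state(); r=R.from_rotvec(s['orientation']); M=r.as_matrix()
g=s['tool_pos']+M[:,2]*.167; K=np.array([.6075,-.0445,.241])
print('t',s['t'],'grasp',g.round(4),'th',np.degrees(np.arctan2(M[1,0],M[0,0])).round(2),'z',M[:,2].round(3),'q',s['q'].round(2),'F',s['force'].round(1),'op',s['opening'],s['gripper_force'])
print('to knob, tool mm',(M.T@(K-g)*1000).round(1))
E
python3 d.py
```

```text
t 1.35 grasp [ 0.1524 -0.5803  0.3574] th 109.52 z [-0.     0.001 -1.   ] q [-1.4   0.11  1.29  0.    1.74 -1.74] F [-0.6  0.3  0.7] op 0.09299746388962137 0.0
to knob, tool mm [352.8 608.  116.7]
```

>>> {"op": "apply_moves", "data": {
  "series": [
    [[19.6,33.8,0],[0,0,0]],
    [[19.6,33.8,0],[0,0,0]],
    [[19.6,33.8,0],[0,0,0]],
    [[19.6,33.8,0],[0,0,0]],
    [[19.6,33.8,0],[0,0,0]],
    [[19.6,33.8,0],[0,0,0]],
    [[19.6,33.8,0],[0,0,0]],
    [[19.6,33.8,0],[0,0,0]],
    [[19.6,33.8,0],[0,0,0]],
    [[19.6,33.8,0],[0,0,0]],
    [[19.6,33.8,0],[0,0,0]],
    [[19.6,33.8,0],[0,0,0]]
  ]
}}

```text
t: 2.35
tool_pos: [0.4586, -0.2227, 0.5244]
orientation: [-1.824, -2.558, 0.0]
force: [0.3, -0.4, -0.1]
opening: 0.0933
gripper_force: 0.0
```

>>> {"op": "apply_moves", "data": {
  "series": [
    [[19.6,33.8,0],[0,0,0]],
    [[19.6,33.8,0],[0,0,0]],
    [[19.6,33.8,0],[0,0,0]],
    [[19.6,33.8,0],[0,0,0]],
    [[19.6,33.8,0],[0,0,0]],
    [[19.6,33.8,0],[0,0,0]],
    [[0,0,0],[0,0,0]],
    [[0,0,0],[0,0,0]]
  ]
}}

```text
t: 3.02
tool_pos: [0.6114, -0.0448, 0.523]
orientation: [-1.817, -2.56, 0.002]
force: [-0.0, -1.3, 0.6]
opening: 0.0931
gripper_force: 0.0
```

```bash
python3 d.py
```

```text
t 3.0167 grasp [ 0.6109 -0.0447  0.356 ] th 109.26 z [-0.003  0.    -1.   ] q [-0.16  0.15  1.25 -0.    1.74 -0.49] F [-0.  -1.3  0.6] op 0.09312828921224103 0.0
to knob, tool mm [  1.2  -2.9 115. ]
```

>>> {"op": "apply_moves", "data": {
  "series": [
    [[0,-3,25],[0,0,0]],
    [[1,0,30],[0,0,0]],
    [[0,0,25],[0,0,0]],
    [[0,0,15],[0,0,0]],
    [[0,0,12],[0,0,0]],
    [[0,0,8],[0,0,0]],
    [[0,0,0],[0,0,0]],
    [[0,0,0],[0,0,0]]
  ]
}}

```text
t: 3.68
tool_pos: [0.6072, -0.0472, 0.4104]
orientation: [1.82, 2.56, 0.0]
force: [0.0, -0.5, -0.2]
opening: 0.0929
gripper_force: 0.0
```

```bash
python3 d.py
python3 - <<'E'
from h import *
im,d=robot.read_camera('side'); cv2.imwrite('pics/s1.png',cv2.resize(im[80:330,200:500],None,fx=2.4,fy=2.4))
E
```

```text
t 3.6833 grasp [ 0.6073 -0.0472  0.2434] th 109.18 z [ 0.001 -0.    -1.   ] q [-0.16  0.15  1.45 -0.    1.53 -0.5 ] F [ 0.  -0.5 -0.2] op 0.09285886514985651 0.0
to knob, tool mm [2.5 1.1 2.4]
```

View pics/s1.png

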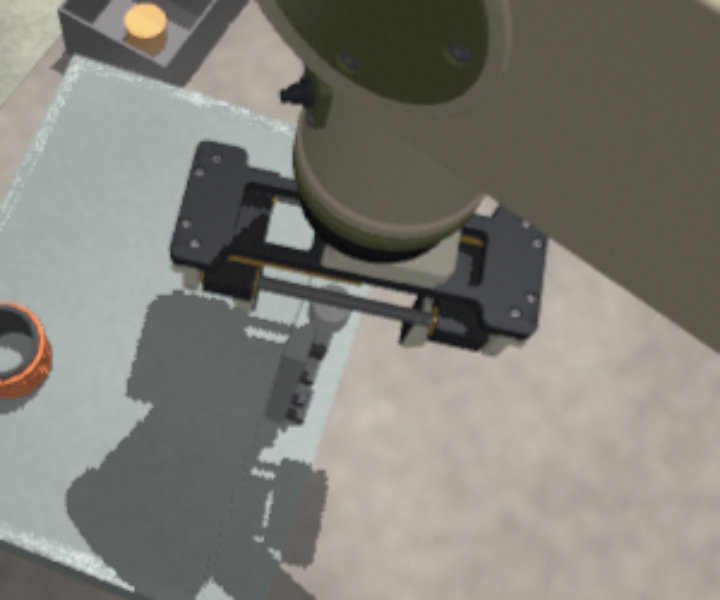

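The knob (crop 328,305) sits between the two fingers, with the coil well clear to the left. I close on it.

>>> {"op": "apply_moves", "data": {
  "series": [
    [[2,1,2],[0,0,0]],
    [[0,0,0],[0,0,0]],
    [[0,0,0],[0,0,0]],
    [[0,0,0],[0,0,0]],
    [[0,0,0],[0,0,0]],
    [[0,0,0],[0,0,0]],
    [[0,0,0],[0,0,0]],
    [[0,0,0],[0,0,0]],
    [[0,0,0],[0,0,0]],
    [[0,0,0],[0,0,0]]
  ],
  "claw": 0,
  "newtons": 40
}}

```text
t: 4.57
tool_pos: [0.6076, -0.0445, 0.4077]
orientation: [-1.819, -2.562, 0.0]
force: [0.5, 0.8, -0.2]
opening: 0.0307
gripper_force: 0.0
```

```bash
python3 d.py
```

```text
t 4.5667 grasp [ 0.6076 -0.0445  0.2407] th 109.25 z [-0.  0. -1.] q [-0.16  0.15  1.46 -0.    1.53 -0.49] F [ 0.5  0.8 -0.2] op 0.030721781354864468 0.0
to knob, tool mm [ 0.  -0.1 -0.3]
```

>>> {"op": "apply_moves", "data": {
  "series": [
    [[0,0,0],[0,0,0]],
    [[0,0,0],[0,0,0]],
    [[0,0,0],[0,0,0]],
    [[0,0,0],[0,0,0]]
  ]
}}

```text
t: 4.9
tool_pos: [0.6075, -0.0445, 0.4077]
orientation: [-1.819, -2.561, 0.0]
force: [-0.8, 0.4, -0.8]
opening: 0.0253
gripper_force: 40.0
```

>>> {"op": "apply_moves", "data": {
  "series": [
    [[0,0,-4],[0,0,0]],
    [[0,0,-5],[0,0,0]],
    [[0,0,-6],[0,0,0]],
    [[0,0,-6],[0,0,0]],
    [[0,0,-5],[0,0,0]],
    [[0,0,-4],[0,0,0]],
    [[0,0,0],[0,0,0]],
    [[0,0,0],[0,0,0]],
    [[0,0,0],[0,0,0]]
  ]
}}

```text
t: 5.65
tool_pos: [0.6074, -0.0445, 0.4392]
orientation: [1.818, 2.561, 0.0]
force: [-5.4, -0.6, 3.2]
opening: 0.0249
gripper_force: 40.0
```

```bash
python3 d.py;  python3 - <<'E'
from h import *
im,d=robot.read_camera('side'); cv2.imwrite('pics/s2.png',cv2.resize(im[80:330,200:500],None,fx=2.4,fy=2.4))
E
```

```text
t 5.65 grasp [ 0.6076 -0.0445  0.2722] th 109.25 z [ 0.001 -0.    -1.   ] q [-0.16  0.14  1.41 -0.    1.59 -0.49] F [-5.4 -0.6  3.2] op 0.024888825275925185 40.00075578689575
to knob, tool mm [ 0.1 -0.1 31.2]
```

View pics/s2.png

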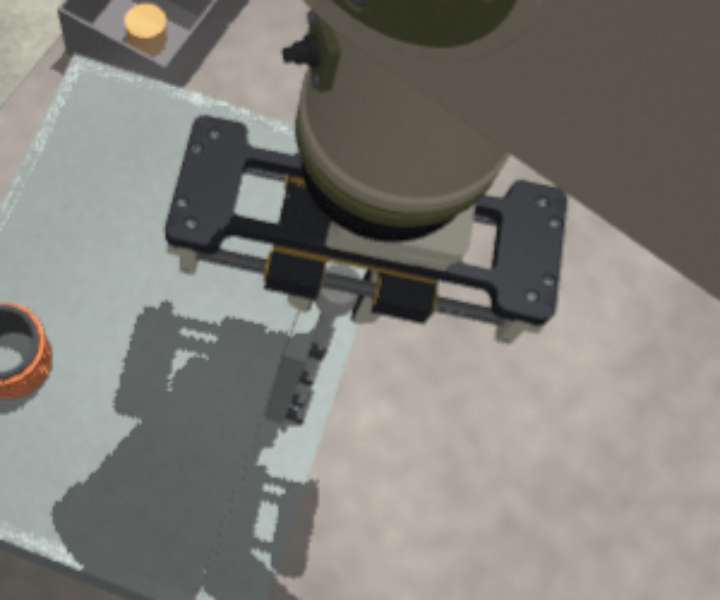

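The fingers hold the knob (crop 340,285), now 31 mm up, and the leaf is still shut. Next I swing it along the hinge arc with r = 144 mm, starting with a short stretch.

>>> {"op": "apply_moves", "data": {
  "series": [
    [[-0.1,-5.8,0],[0,0,-0.04]],
    [[-0.2,-8.6,0],[0,0,-0.06]],
    [[-0.3,-8.6,0],[0,0,-0.06]],
    [[-0.3,-8.6,0],[0,0,-0.06]],
    [[-0.1,-5.8,0],[0,0,-0.04]],
    [[0,0,0],[0,0,0]],
    [[0,0,0],[0,0,0]]
  ]
}}

```text
t: 6.28
tool_pos: [0.5743, -0.0612, 0.4391]
orientation: [1.473, 2.773, 0.002]
force: [-2.1, 1.1, 3.6]
opening: 0.0254
gripper_force: 40.0
```

```bash
python3 d.py
```

```text
t 6.2833 grasp [ 0.5747 -0.0612  0.2721] th 124.05 z [ 0.002  0.    -1.   ] q [-0.2   0.06  1.5   0.    1.58 -0.79] F [-2.1  1.1  3.6] op 0.02540848711952698 40.00060737133026
to knob, tool mm [-4.5 36.4 31.2]
```

>>> {"op": "apply_moves", "data": {
  "series": [
    [[-0.4,-10,0],[0,0,-0.07]],
    [[-0.5,-11.5,0],[0,0,-0.08]],
    [[-0.5,-11.5,0],[0,0,-0.08]],
    [[-0.5,-11.5,0],[0,0,-0.08]],
    [[-0.5,-11.5,0],[0,0,-0.08]],
    [[-0.4,-10,0],[0,0,-0.07]],
    [[0,0,0],[0,0,0]]
  ]
}}

```text
t: 6.87
tool_pos: [0.5295, -0.1104, 0.4385]
orientation: [-0.797, -3.039, 0.001]
force: [-5.5, 2.6, 3.5]
opening: 0.0254
gripper_force: 40.0
```

```bash
python3 d.py
```

```text
t 6.8667 grasp [ 0.5294 -0.1105  0.2715] th 150.62 z [-0. -0. -1.] q [-0.3  -0.04  1.6  -0.    1.58 -1.36] F [-5.5  2.6  3.5] op 0.025412884272684347 39.99963104724884
to knob, tool mm [-35.6  95.8  30.4]
```

>>> {"op": "apply_moves", "data": {
  "series": [
    [[0.3,-10,0],[0,0,-0.07]],
    [[-0.2,-11.5,0],[0,0,-0.08]],
    [[-0.3,-11.5,0],[0,0,-0.08]],
    [[-0.4,-11.5,0],[0,0,-0.08]],
    [[-0.4,-11.5,0],[0,0,-0.08]],
    [[-0.4,-10,0],[0,0,-0.07]],
    [[0,0,0],[0,0,0]]
  ]
}}

```text
t: 7.45
tool_pos: [0.5108, -0.1735, 0.4384]
orientation: [0.085, 3.139, -0.003]
force: [-3.3, -0.9, 3.5]
opening: 0.0252
gripper_force: 40.0
```

```bash
python3 d.py
```

```text
t 7.45 grasp [ 0.511  -0.1738  0.2714] th 176.91 z [ 0.001 -0.002 -1.   ] q [-0.42 -0.05  1.61 -0.    1.58 -1.94] F [-3.3 -0.9  3.5] op 0.025213974487363983 39.99941647052765
to knob, tool mm [-89.3 134.4  30.3]
```

Now at about 1.18 rad, with low forces. One more stretch, slowing to a stop, then I release.

>>> {"op": "apply_moves", "data": {
  "series": [
    [[0,-10,0],[0,0,-0.07]],
    [[-0.4,-11.5,0],[0,0,-0.08]],
    [[-0.4,-10,0],[0,0,-0.07]],
    [[-0.3,-7.2,0],[0,0,-0.05]],
    [[-0.1,-4.3,0],[0,0,-0.03]],
    [[0,0,0],[0,0,0]],
    [[0,0,0],[0,0,0]],
    [[0,0,0],[0,0,0]],
    [[0,0,0],[0,0,0]],
    [[0,0,0],[0,0,0]]
  ]
}}

```text
t: 8.28
tool_pos: [0.5147, -0.2147, 0.4384]
orientation: [-0.378, 3.119, -0.002]
force: [-4.4, -4.0, 2.4]
opening: 0.0254
gripper_force: 40.0
```

```bash
python3 d.py;  python3 - <<'E'
from h import *
im,d=robot.read_camera('top'); cv2.imwrite('pics/t3.png',im)
E
```

```text
t 8.2833 grasp [ 0.5148 -0.215   0.2714] th -166.17 z [ 0.    -0.002 -1.   ] q [-0.49  0.    1.56 -0.    1.58 -2.3 ] F [-4.4 -4.   2.4] op 0.02536945821832703 40.00060200691223
to knob, tool mm [-130.8  143.4   30.2]
```

View pics/t3.png

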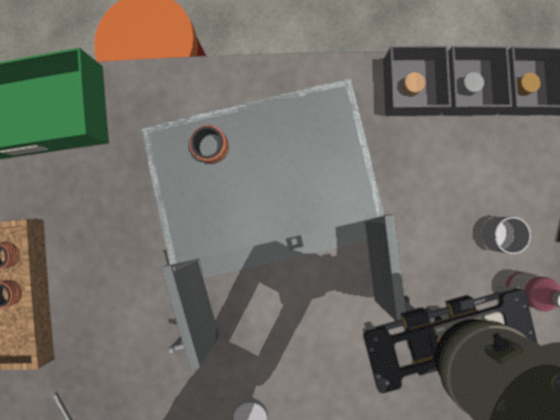

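The leaf stands about square: its top edge runs from (385,218) to (405,310). The coil is still at (208,143). I release the knob and lift straight up.

>>> {"op": "apply_moves", "data": {
  "series": [
    [[0,0,0],[0,0,0]],
    [[0,0,0],[0,0,0]],
    [[0,0,0],[0,0,0]],
    [[0,0,0],[0,0,0]],
    [[0,0,0],[0,0,0]],
    [[0,0,0],[0,0,0]],
    [[0,0,0],[0,0,0]],
    [[0,0,0],[0,0,0]],
    [[0,0,0],[0,0,0]],
    [[0,0,0],[0,0,0]]
  ],
  "claw": 1
}}

```text
t: 9.17
tool_pos: [0.5145, -0.2146, 0.4377]
orientation: [-0.384, 3.118, 0.0]
force: [-0.1, -0.2, -0.4]
opening: 0.0875
gripper_force: 0.0
```

>>> {"op": "apply_moves", "data": {
  "series": [
    [[0,0,-10],[0,0,0]],
    [[0,0,-20],[0,0,0]],
    [[0,0,-30],[0,0,0]],
    [[0,0,-30],[0,0,0]],
    [[0,0,-20],[0,0,0]],
    [[0,0,-10],[0,0,0]],
    [[-30,0,0],[0,0,0]],
    [[-30,0,0],[0,0,0]],
    [[-30,0,0],[0,0,0]],
    [[-20,0,0],[0,0,0]],
    [[0,0,0],[0,0,0]],
    [[0,0,0],[0,0,0]]
  ]
}}

```text
t: 10.17
tool_pos: [0.622, -0.1875, 0.5561]
orientation: [0.386, -3.115, -0.002]
force: [-0.4, -0.2, 0.3]
opening: 0.0933
gripper_force: 0.0
```

```bash
python3 d.py;  python3 - <<'E'
from h import *
for n in('side','top'):
    im,d=robot.read_camera(n); cv2.imwrite(f'pics/{n}4.png',im)
    px,P=cloud(n,d); r=np.hypot(P[:,0]-.515,P[:,1]+.215); m=(r<.04)&(P[:,2]>.21)&(P[:,2]<.32)
    print(n,m.sum(),P[m].mean(0).round(3) if m.any() else '',P[m][:,2].max() if m.any() else '')
E
```

```text
t 10.1667 grasp [ 0.6216 -0.1873  0.3891] th -165.89 z [-0.003  0.001 -1.   ] q [-0.37  0.26  1.07 -0.    1.82 -2.19] F [-0.4 -0.2  0.3] op 0.09330339661564951 0.0
to knob, tool mm [-21.5 141.8 148.2]
side 448 [ 0.517 -0.21   0.27 ] 0.28748471627318484
top 353 [ 0.517 -0.212  0.282] 0.28623253309437113
```

View pics/side4.png

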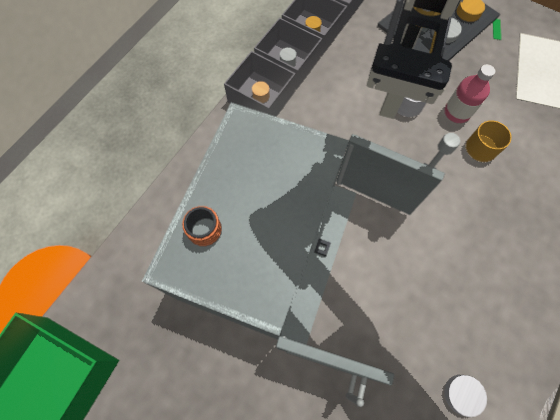

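The leaf stands open with the knob at (450,142), its top 31 mm higher than at the start. The coil is unmoved at (202,226) and the gripper is clear.

```bash
python3 -c "
from plant import robot
print(robot.close_job())"
```

```text
the job is handed in; nothing more can be done
None
```

The job is handed in, with no verdict returned: the bolt was drawn up about 31 mm with the leaf shut, the leaf stands open about 85 degrees, the coil is undisturbed, and the gripper is clear, all at about 10 s on the clock.

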